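# Close the bench press on its spacer

### The arm

A 7-joint arm with a two-finger parallel gripper is mounted at the origin on the work surface. World frame = base frame: x ahead of the robot, y to its left, z up, the work surface at z = 0. Lengths are in m, angles in rad, forces in N, time in s.
With the tool pointing down it reaches from about 0.4 to 0.85 m from the base axis. Payload 10.4 kg.
Tool frame: the origin (TCP) lies midway between the tips of the shut fingers; the grasp point (between the pads) lies 19 mm behind it; z points along the fingers, y is the line along which they close (so a half turn about z gives the same grasp; the last joint's range is limited). The gripper opens to 87 mm and grips with 3 to 60 N. Pads are 19 mm wide; open, the fingers measure 117 mm over their backs; the gripper's body (75 mm by 190 mm) begins 51 mm behind the grasp point.
Start: joints at [1.104, 0.332, -0.065, 1.46, 0.022, 1.35, -0.088], TCP at [0.268, -0.564, 0.223] pointing down, gripper open.
Joint ranges: [-2.6, 2.6], [-0.5, 2.12], [-1.47, 1.34], [0.16, 2.42], [-1.27, 4.41], [0.06, 2.06], [-2.6, 2.6]. Speed limits (rad/s): [2.22, 2.22, 2.79, 2.79, 3.14, 3.14, 3.14].

### API

Orientations are given as a unit quaternion [x, y, z, w].
In Python, from bench import r gives the robot as it stands.
- The arm moves only by the tool arm_command, never from a script. Its arguments are lists of equal length, an entry for each row: "xyz": the shift along the world's x, y, z in m, a list of three; "rot": the turn, a rotation vector about the world's x, y, z in rad, a list of three. In form: {"xyz": [[tx, ty, tz], ...], "rot": [[ax, ay, az], ...]}. A call has 1 to 20 rows; each row is the pose to reach, as a shift and turn from the pose commanded when the call began; what a row does not reach only later rows make up. A row lasts 1/12 s, in which the tool goes at most 41.7 mm and 7.16 degrees, less where a joint would pass 70% of its speed; a pose out of reach is approached as far as the arm can. A call with a gripper value outside its range is refused whole. "grip" is the opening, from 0 (shut) to 1 (fully open), set as the call begins (left out, the last holds). The fingers move at their own pace and stop on an object; "squeeze" is the grip in N (left out, the last holds). Time passes only in rows, so rows that repeat a pose let the fingers close. It gives the time, the measured TCP pose, the force, the opening and the grip force at its end, in the units of the state.
- r.read_state(): the state, without advancing time (a new reading comes with each control period).
- r.camera(name): name is "scene" or "top" or "wrist"; returns the picture (420x560x3 uint8, red, green, blue); there is no depth.
- r.camera_model(name): a dict with "fx", "fy", "cx", "cy" (pixels), "T" (4x4, takes a point from camera to world coordinates). Camera axes: x right, y up, looking along -z (the intrinsics and any distortion apply to the point x, -y, -z); pixel columns grow to the right and rows downward; lengths in m; the calibration is good to about 2 mm. A picture is of the moment at which its call begins: read the wrist's pose just before it. camera_model takes no time and is no camera call; for the wrist camera it gives the pose at the moment of the call.
- r.close_job(): hands the job in; it is judged then, once.
Trained networks look in the newest picture that a camera, given by its name, has taken for a name from the list of things; names that differ only in an ending like _2 or _b are one class to them, and where a whole thing is asked for, a point or a joint stands for the part that bears it (a point fixed in the world has none). Each returns a list of dicts, best first, with "conf" (0 to 1); they miss things now and then, are a little off and sometimes report something else, mostly with a low value. They report only what shows in the picture. A call takes as long as a camera call. They do not tell look-alikes from the thing itself.
- r.look_for(label, camera): "at" ([x, y, z] in m, in the coordinates of the camera as it stood for that picture, good to about 4 mm: the middle of the surface that is visible of it).
- r.spot_point(label, camera): "at" ([x, y, z] in m, in the coordinates of the camera as it stood for that picture, good to about 4 mm: a listed point, or the origin of a listed thing).
The state is a dict: "time": time; "joint_positions": joint angles; "joint_vel": joint speeds; "joint_torque": joint torques, N m; "ee_pos": TCP position; "eef_rot": TCP orientation; "ft_force": force on the tool from outside, world axes, zero at the start; "torque": the same for the moment, N m; "width": finger opening in m; "grip_force": force on a finger pad.
Only numpy, scipy, OpenCV 4.12 (cv2) and the standard library are available. Lean on these libraries where they do the work, as an engineer would, in place of code of your own. Each camera call takes 0.05 s, during which the arm holds its last target. There are 200 camera calls.

### The job

Stand the taller of the two spacer blocks upright in the middle of the small square landing on the bed of the open bench press and let go of it. Then lower the hinged platen gently, never letting it drop, until it rests on the spacer; press down on its handle with about 10 N (no more than 15 N) for one second to bed it, then let go. Leave the other spacer, the jar and the screwdriver where they are.

Things in the scene. Friction and masses are not known exactly. Their poses are not given: they have to be found in the camera images.
- press: fixed bench press: white base plate 220 x 210 x 30 mm with two hinge cheeks at its far (+x) side (up to 105 mm high) and a grey control pod 150 x 50 x 50 mm along its +y side. Origin: centre of the base's underside, on the bench; its -x side is the open front
- landing (a point): centre of the top of the square landing, 70 x 70 x 5 mm dark steel, in the middle of the press base; this point is 35 mm above the bench; axes as press (x towards the hinge, z up)
- hinge (a point): middle of the platen's hinge axis, which runs along the press's y axis, 90 mm beyond the landing centre (+x of the press) and 90 mm above the bench
- platen: hinged aluminium platen 160 x 170 x 12 mm, 0.4 to 0.75 kg. Origin on the hinge axis; -x points to the handle, z is normal to its upper face (tilt from vertical = opening angle). Level, its underside is 45 mm above the landing. Starts open, 1.4 to 1.6 rad, held by hinge friction; below about 1.2 rad it falls if not held. Without a spacer it sinks below level
- handle (a point): middle of the platen's handle, a round steel bar 12 mm thick and 120 mm long parallel to the hinge, 215 mm from the hinge axis, standing 45 mm clear of the platen's free edge in the platen's plane. Moves on a circle about the hinge; axes as platen
- spacer_tall: loose aluminium block 40 x 40 mm, 45 mm tall, about 0.18 kg. Origin: centre of its underside, z up
- spacer_short: loose aluminium block 40 x 40 mm, only 28 mm tall: the wrong spacer, to be left alone. Origin: centre of its underside
- jar: white capped jar, 56 mm across and 75 mm tall, to be left alone. Origin: centre of its underside
- screwdriver: screwdriver lying on the bench along its x axis, to be left alone
Things that resemble listed ones, but are neither listed nor needed, are in the scene too. Leave any blue or purple look-alike of the spacer_tall alone.

How it is judged:
On the way, in this order (a step that is already met when the one before it is completed fails the run):
1. the taller spacer stands on the middle of the landing, released, with the platen still open (x of spacer_tall in the frame of landing between -0.018 and 0.018 m and y of spacer_tall in the frame of landing between -0.018 and 0.018 m and z of spacer_tall in the frame of landing between -0.003 and 0.003 m and angle between spacer_tall's own z axis and vertical below 0.05 rad and contact force between spacer_tall and the fingers below 0.1 N and angle between platen's own z axis and vertical above 0.8 rad), for 0.2 s.
2. the platen is lowered onto the spacer and pressed down on it (more than 10 N on the spacer) for 0.4 s (x of spacer_tall in the frame of landing between -0.018 and 0.018 m and y of spacer_tall in the frame of landing between -0.018 and 0.018 m and z of spacer_tall in the frame of landing between -0.003 and 0.003 m and angle between each of spacer_tall, platen's own z axis and vertical below 0.05 rad and contact force between platen and spacer_tall above 10 N), for 0.4 s.
At the end, for the whole second after the job is handed in: The taller spacer stands upright on the landing, its centre within 18 mm of the landing's centre in the press's x and y, and the released platen lies on it at rest, level within 0.05 rad, bearing on it by its own weight (at least 0.8 N) (x of spacer_tall in the frame of landing between -0.018 and 0.018 m and y of spacer_tall in the frame of landing between -0.018 and 0.018 m and z of spacer_tall in the frame of landing between -0.003 and 0.003 m and angle between each of spacer_tall, platen's own z axis and vertical below 0.05 rad and contact force between platen and spacer_tall above 0.8 N and angular speed of platen below 0.05 rad/s and linear speed of spacer_tall below 0.02 m/s); the robot touches nothing.
It fails at once if the platen drops: it turns faster than 1 rad/s within 0.3 rad of level (angular speed of platen above 1 rad/s and angle between platen's own z axis and vertical below 0.3 rad).
It fails at once if the spacer is hit or crushed: more than 60 N between platen and spacer (contact force between platen and spacer_tall above 60 N).
It fails at once if the shorter spacer is disturbed (moved over 20 mm) (distance of spacer_short from where it was at the start of the episode above 0.02 m).
It fails at once if the jar is disturbed (moved over 20 mm) (distance of jar from where it was at the start of the episode above 0.02 m).
It fails at once if the screwdriver is disturbed (moved over 20 mm) (distance of screwdriver from where it was at the start of the episode above 0.02 m).
It also fails if it takes over 72 s, if anything falls off the work surface, if the arm or the gripper's body presses on something with over 40 N, if the wrist force passes 120 N, or if a joint passes its speed limit or range.

## Working session

There is one attempt and no reset: what is moved stays moved. The work goes in short steps, Python scripts to look and compute and a tool call to move; the robot and the scene stay as the last step left them, time stands still between calls to the robot, and variables do not carry over. Pictures are saved under pics/ and viewed, at most 10 in all, crops included, and the job is handed in when it is done.

Besides the shell and the picture viewer there is one more tool, called after ">>>" by a JSON object that holds its "method" and its "body", one argument or row to a line. arm_command: Moves the arm, as the interface text tells. Its arguments: {"type":"object","properties":{"xyz":{"type":"array"},"rot":{"type":"array"},"grip":{"type":"number"},"squeeze":{"type":"number"}},"required":["xyz","rot"]}

```bash
mkdir -p pics
cat > h.py <<'E'
from bench import r
import numpy as np, cv2
def save(cam,name):
    im=r.camera(cam); cv2.imwrite(f'pics/{name}.png',im[:,:,::-1]); return im
def w(cam,p):
    T=np.array(r.camera_model(cam)['T']); return (T@np.r_[p,1])[:3]
def show(cam,labels,f='look_for'):
    for l in labels:
        for d in getattr(r,f)(l,cam)[:4]:
            print(cam,f,l,round(d['conf'],2),w(cam,d['at']).round(3))
E
python3 - <<'E'
from h import *
print(r.read_state())
for c in('scene','top'):
    save(c,c+'1'); 
    show(c,['spacer_tall','spacer_short','jar','screwdriver'])
    show(c,['landing','hinge','handle','spacer_tall','spacer_short','press'],'spot_point')
print(r.read_state()['time'])
E
```

```text
{'time': 0.0, 'joint_positions': array([ 1.10441121,  0.3328675 , -0.06470279,  1.4609841 ,  0.02159553,
        1.34989759, -0.08851446]), 'joint_vel': array([ 0.00169527,  0.00030372,  0.00069537, -0.00031066,  0.00151729,
        0.00040513, -0.00048654]), 'joint_torque': array([ 5.77857136e-04, -6.23233223e+01,  2.51409388e-02, -3.89893126e+01,
       -6.13650447e-02,  3.99681693e-02,  1.53530314e-04]), 'ee_pos': array([ 0.26817213, -0.56409198,  0.22173626]), 'eef_rot': array([ 9.75481429e-01,  2.20080550e-01, -1.91999407e-04, -7.04898345e-04]), 'ft_force': array([ 0.05387078, -0.46864255,  0.95474951]), 'torque': array([0.01732681, 0.04987271, 0.02694209]), 'grip_force': 0.0, 'width': 0.08704025050863336}
scene look_for spacer_tall 0.65 [ 0.604 -0.221  0.036]
scene look_for spacer_tall 0.58 [ 0.691 -0.213  0.042]
scene look_for spacer_tall 0.47 [ 0.705 -0.326  0.035]
scene look_for spacer_tall 0.45 [ 0.616 -0.313  0.032]
scene look_for spacer_short 0.62 [ 0.486 -0.199  0.024]
scene look_for jar 0.76 [0.538 0.449 0.062]
scene look_for jar 0.71 [0.616 0.103 0.032]
scene spot_poin
[... 683 characters left out ...]
for spacer_tall 0.53 [ 0.594 -0.236  0.046]
top look_for jar 0.72 [0.525 0.43  0.073]
top look_for jar 0.56 [ 0.433 -0.43   0.026]
top look_for screwdriver 0.88 [ 0.431 -0.428  0.023]
top spot_point landing 0.78 [0.576 0.067 0.033]
top spot_point hinge 0.87 [0.658 0.042 0.091]
top spot_point handle 0.73 [0.66  0.047 0.303]
top spot_point handle 0.44 [0.662 0.042 0.089]
top spot_point spacer_tall 0.77 [ 0.599 -0.242  0.003]
top spot_point spacer_tall 0.75 [ 0.687 -0.232  0.006]
top spot_point spacer_tall 0.67 [ 0.614 -0.327 -0.   ]
top spot_point spacer_tall 0.64 [ 0.708 -0.339  0.001]
top spot_point spacer_short 0.67 [ 0.474 -0.204  0.001]
top spot_point press 0.66 [ 0.574  0.07  -0.002]
1.1
```

View pics/scene1.png

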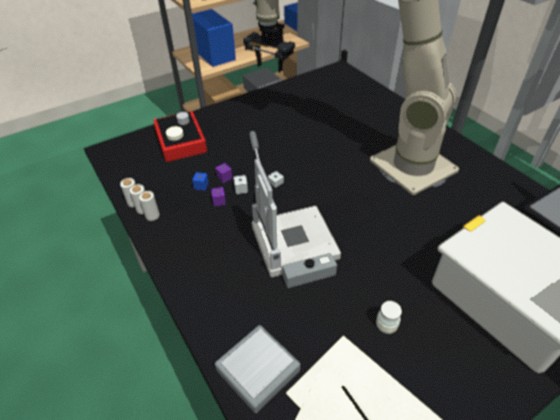

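View pics/top1.png

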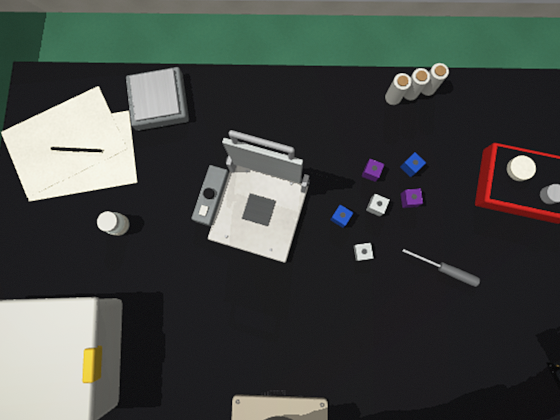

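The scene picture shows the white tall spacer at about (240,184) and the short one at (276,179). In the top picture the tall one is at (378,204), the short one at (364,251), with blue and purple look-alikes around them. The landing is at (259,209) and the handle bar runs from (230,134) to (293,153).

```bash
cat >> h.py <<'E'
def ray(cam,uv):
    m=r.camera_model(cam); T=np.array(m['T'])
    K=np.array([[m['fx'],0,m['cx']],[0,m['fy'],m['cy']],[0,0,1]])
    dist=np.array(m.get('dist',m.get('distortion',np.zeros(5))),float)
    p=cv2.undistortPoints(np.array([[uv]],float),K,dist)[0,0]
    return T[:3,3],T[:3,:3]@np.array([p[0],-p[1],-1])
def atz(cam,uv,z):
    o,d=ray(cam,uv); return o+d*(z-o[2])/d[2]
def tri(c1,a,c2,b):
    o,d=ray(c1,a);p,e=ray(c2,b)
    s=np.linalg.lstsq(np.c_[d,-e],p-o,rcond=None)[0]
    return (o+d*s[0]+p+e*s[1])/2,np.linalg.norm(o+d*s[0]-p-e*s[1])
E
python3 - <<'E'
from h import *
print({k:v for k,v in r.camera_model('top').items()})
im=cv2.imread('pics/top1.png')
hsv=cv2.cvtColor(im,cv2.COLOR_BGR2HSV)
def rect(mask,x0,y0,x1,y1,z,n):
    m=np.zeros_like(mask);m[y0:y1,x0:x1]=mask[y0:y1,x0:x1]
    c=max(cv2.findContours(m,0,2)[0],key=cv2.contourArea)
    b=cv2.boxPoints(cv2.minAreaRect(c)); P=np.array([atz('top',q,z) for q in b])
    print(n,b.round(1).tolist(),P.mean(0).round(4),[(np.linalg.norm(P[i]-P[i-1]).round(3),np.degrees(np.arctan2(*(P[i]-P[i-1])[1::-1])).round(1)) for i in range(4)])
white=((hsv[...,2]>190)&(hsv[...,1]<60)).astype(np.uint8)*255
rect(white,360,188,396,222,.045,'tall');rect(white,350,238,380,266,.028,'short')
dark=((hsv[...,2]<120)&(hsv[...,2]>30)).astype(np.uint8)*255
rect(dark,238,190,280,228,.035,'landing')
print('tall tri',tri('top',(378,204),'scene',(240,180)))
for u in((230.5,134),(292.5,152.5)): print('handle end',atz('top',u,.305))
big=cv2.resize(im[110:290,190:440],None,fx=3,fy=3,interpolation=cv2.INTER_CUBIC);cv2.imwrite('pics/crop1.png',big)
E
```

```text
{'fx': 389.99981143383485, 'fy': 389.99981143383485, 'cx': 279.9465959928133, 'cy': 210.9552014749987, 'T': array([[ 0.02833622,  0.98561748, -0.16659902,  0.40404113],
       [-0.99932997,  0.02406982, -0.02757276, -0.01605153],
       [-0.02316618,  0.1672687 ,  0.98563914,  1.02120432],
       [ 0.        ,  0.        ,  0.        ,  1.        ]])}
tall [[369.1000061035156, 207.0], [374.70001220703125, 193.5], [388.6000061035156, 199.3000030517578], [383.0, 212.8000030517578]] [ 0.5953 -0.2387  0.045 ] [(np.float64(0.037), np.float64(68.0)), (np.float64(0.038), np.float64(-22.5)), (np.float64(0.038), np.float64(-112.2)), (np.float64(0.038), np.float64(157.2))]
short [[354.79998779296875, 244.89999389648438], [369.6000061035156, 242.39999389648438], [372.1000061035156, 257.29998779296875], [357.29998779296875, 259.79998779296875]] [ 0.4743 -0.2021  0.028 ] [(np.float64(0.038), np.float64(9.3)), (np.float64(0.038), np.float64(-79.0)), (np.float64(0.038), np.float64(-171.1)), (np.float64(0.038), np.float64(101.0))]
landing [[241.6999969482422, 218.0], [249.3000030517578, 192.8000030517578], [275.3999938964844, 200.60000610351562], [267.79998779296875, 225.89999389648438]] [0.5739 0.0667 0.035 ] [(np.float64(0.07), np.float64(74.7)), (np.float64(0.069), np.float64(-14.1)), (np.float64(0.071), np.float64(-105.6)), (np.float64(0.068), np.float64(165.3))]
tall tri (array([ 0.59482297, -0.23825252,  0.04276826]), np.float64(0.003601116235526214))
handle end [0.67363841 0.1038745  0.305     ]
handle end [ 0.63890377 -0.01678628  0.305     ]
```

View pics/crop1.png

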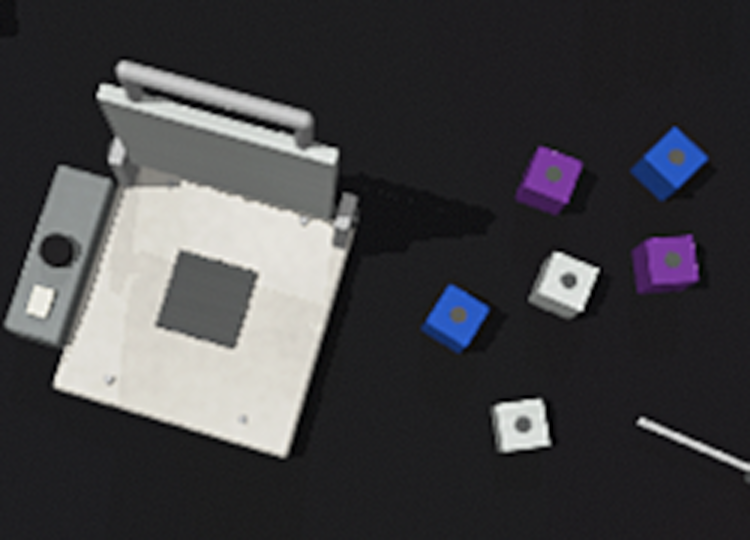

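The crop shows the white tall spacer at (567,283) and the landing at (208,299). The platen is nearly vertical with its handle bar on top. I'll go above the tall spacer next.

>>> {"method": "arm_command", "body": {
  "xyz": [
    [0.03,0.03,0],
    [0.06,0.06,0],
    [0.09,0.09,0],
    [0.12,0.12,0],
    [0.15,0.15,0],
    [0.18,0.18,0],
    [0.21,0.21,0],
    [0.24,0.24,0],
    [0.27,0.27,0],
    [0.3,0.3,-0.01],
    [0.329,0.325,-0.02],
    [0.329,0.325,-0.02],
    [0.329,0.325,-0.02],
    [0.329,0.325,-0.02]
  ],
  "rot": [
    [0,0,-0.08],
    [0,0,-0.16],
    [0,0,-0.24],
    [0,0,-0.32],
    [0,0,-0.4],
    [0,0,-0.48],
    [0,0,-0.56],
    [0,0,-0.64],
    [0,0,-0.72],
    [0,0,-0.8],
    [0,0,-0.827],
    [0,0,-0.827],
    [0,0,-0.827],
    [0,0,-0.827]
  ],
  "grip": 0.8
}}

```text
time: 2.27
ee_pos: [0.5974, -0.2393, 0.2022]
eef_rot: [0.982, -0.19, -0.0, 0.0]
ft_force: [-0.7, -1.1, 0.4]
width: 0.0697
grip_force: 0.0
```

Run:
```python
from h import *
s=r.read_state();print(s['time'],s['ee_pos'],s['eef_rot'],s['joint_positions'].round(2),s['ft_force'])
from scipy.spatial.transform import Rotation as R
T=np.array(r.camera_model('wrist')['T']);print('cam in tool',R.from_quat(s['eef_rot']).inv().apply(T[:3,3]-s['ee_pos']))
im=save('wrist','wrist1')
show('wrist',['spacer_tall'])
show('wrist',['spacer_tall'],'spot_point')
hsv=cv2.cvtColor(im,cv2.COLOR_RGB2HSV)
m=((hsv[...,2]>185)&(hsv[...,1]<60)).astype(np.uint8)*255
for c in cv2.findContours(m,0,2)[0]:
    if cv2.contourArea(c)>1500:
        b=cv2.boxPoints(cv2.minAreaRect(c));P=np.array([atz('wrist',q,.045) for q in b])
        print(b.round(0).tolist(),P.mean(0).round(4),[(np.linalg.norm(P[i]-P[i-1]).round(3),np.degrees(np.arctan2(*(P[i]-P[i-1])[1::-1])).round(1)) for i in range(4)])
```

```text
2.2667 [ 0.59736981 -0.23933324  0.20222463] [ 9.81802780e-01 -1.89903023e-01 -3.51661239e-04  1.37989416e-04] [ 0.47  0.39 -0.21  1.43  0.08  1.33 -1.7 ] [-0.65299091 -1.07549328  0.44971222]
cam in tool [ 8.23013050e-02 -1.13668514e-04 -1.60307236e-01]
wrist look_for spacer_tall 0.88 [ 0.573 -0.161  0.046]
wrist look_for spacer_tall 0.88 [ 0.616 -0.33   0.045]
wrist look_for spacer_tall 0.84 [ 0.706 -0.335  0.043]
wrist look_for spacer_tall 0.74 [ 0.599 -0.242  0.042]
wrist spot_point spacer_tall 0.89 [ 0.56  -0.15  -0.003]
wrist spot_point spacer_tall 0.81 [ 0.599 -0.243  0.   ]
wrist spot_point spacer_tall 0.81 [ 0.69 -0.23  0.  ]
wrist spot_point spacer_tall 0.77 [ 0.617 -0.33  -0.002]
[[368.0, 266.0], [368.0, 249.0], [546.0, 253.0], [546.0, 270.0]] [ 0.4633 -0.3908  0.045 ] [(np.float64(0.19), np.float64(66.7)), (np.float64(0.019), np.float64(-18.5)), (np.float64(0.187), np.float64(-113.3)), (np.float64(0.02), np.float64(170.4))]
[[-6.0, 213.0], [124.0, 198.0], [133.0, 268.0], [2.0, 284.0]] [ 0.6365 -0.0173  0.045 ] [(np.float64(0.08), np.float64(-30.1)), (np.float64(0.134), np.float64(-105.3)), (np.float64(0.077), np.float64(156.6)), (np.float64(0.144), np.float64(75.2))]
[[260.0, 171.0], [300.0, 171.0], [300.0, 217.0], [260.0, 217.0]] [ 0.599  -0.2442  0.045 ] [(np.float64(0.047), np.float64(-23.0)), (np.float64(0.039), np.float64(-112.1)), (np.float64(0.047), np.float64(159.0)), (np.float64(0.04), np.float64(67.9))]
```

View pics/wrist1.png

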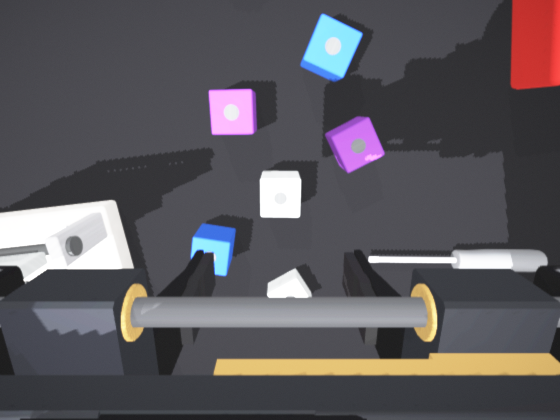

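The wrist view shows the white tall spacer at (280,193), centred between the fingers and square to them. The short spacer is at (290,287) and the blue look-alike at (213,248). I'll descend and grip.

>>> {"method": "arm_command", "body": {
  "xyz": [
    [0.001,-0.002,-0.025],
    [0.001,-0.002,-0.05],
    [0.001,-0.002,-0.08],
    [0.001,-0.002,-0.11],
    [0.001,-0.002,-0.14],
    [0.001,-0.002,-0.165],
    [0.001,-0.002,-0.18],
    [0.001,-0.002,-0.19],
    [0.001,-0.002,-0.191],
    [0.001,-0.002,-0.191]
  ],
  "rot": [
    [0,0,0],
    [0,0,0],
    [0,0,0],
    [0,0,0],
    [0,0,0],
    [0,0,0],
    [0,0,0],
    [0,0,0],
    [0,0,0],
    [0,0,0]
  ]
}}

```text
time: 3.25
ee_pos: [0.5983, -0.2423, 0.0121]
eef_rot: [0.982, -0.191, 0.0, 0.0]
ft_force: [0.4, 0.2, 0.6]
width: 0.0695
grip_force: 0.0
```

>>> {"method": "arm_command", "body": {
  "xyz": [
    [0,0,0],
    [0,0,0],
    [0,0,0],
    [0,0,0],
    [0,0,0],
    [0,0,0]
  ],
  "rot": [
    [0,0,0],
    [0,0,0],
    [0,0,0],
    [0,0,0],
    [0,0,0],
    [0,0,0]
  ],
  "grip": 0.3,
  "squeeze": 20
}}

```text
time: 3.75
ee_pos: [0.5986, -0.2415, 0.0119]
eef_rot: [0.982, -0.19, 0.0, 0.0]
ft_force: [-1.3, 0.4, 3.8]
width: 0.0401
grip_force: 20.0
```

>>> {"method": "arm_command", "body": {
  "xyz": [
    [0,0,0.02],
    [0,0,0.05],
    [0,0,0.08],
    [0,0,0.12],
    [0,0,0.16],
    [-0.01,0.01,0.19],
    [-0.02,0.02,0.19],
    [-0.03,0.03,0.19],
    [-0.04,0.04,0.19],
    [-0.05,0.05,0.19],
    [-0.06,0.06,0.19],
    [-0.07,0.07,0.19],
    [-0.08,0.08,0.19],
    [-0.08,0.08,0.19],
    [-0.08,0.08,0.19],
    [-0.08,0.08,0.19],
    [-0.08,0.08,0.19]
  ],
  "rot": [
    [0,0,0],
    [0,0,0],
    [0,0,0.1],
    [0,0,0.22],
    [0,0,0.34],
    [0,0,0.46],
    [0,0,0.58],
    [0,0,0.7],
    [0,0,0.82],
    [0,0,0.94],
    [0,0,1.06],
    [0,0,1.18],
    [0,0,1.3],
    [0,0,1.42],
    [0,0,1.54],
    [0,0,1.66],
    [0,0,1.78]
  ]
}}

```text
time: 5.17
ee_pos: [0.518, -0.1614, 0.2014]
eef_rot: [0.764, 0.645, -0.0, -0.0]
ft_force: [0.6, -0.2, -1.3]
width: 0.0397
grip_force: 20.0
```

>>> {"method": "arm_command", "body": {
  "xyz": [
    [0,0,0],
    [0,0,0],
    [0,0.02,0],
    [0.005,0.04,0],
    [0.01,0.06,0],
    [0.015,0.08,0],
    [0.02,0.1,0],
    [0.03,0.12,0],
    [0.04,0.15,0],
    [0.05,0.18,0],
    [0.055,0.21,0],
    [0.055,0.225,0],
    [0.055,0.228,0],
    [0.055,0.228,0]
  ],
  "rot": [
    [0,0,0.12],
    [0,0,0.24],
    [0,0,0.36],
    [0,0,0.48],
    [0,0,0.6],
    [0,0,0.72],
    [0,0,0.84],
    [0,0,0.96],
    [0,0,1.08],
    [0,0,1.2],
    [0,0,1.32],
    [0,0,1.44],
    [0,0,1.465],
    [0,0,1.465]
  ]
}}

```text
time: 6.33
ee_pos: [0.573, 0.0676, 0.2012]
eef_rot: [0.138, 0.99, 0.0, -0.0]
ft_force: [0.7, -0.2, -3.0]
width: 0.0398
grip_force: 20.0
```

Run:
```python
from h import *
s=r.read_state();print(s['time'],s['ee_pos'],s['eef_rot'],s['joint_positions'].round(2),s['ft_force'],s['width'])
a=save('wrist','wrist2');b=save('scene','scene2')
show('wrist',['landing','hinge','handle'],'spot_point')
show('scene',['landing','hinge','handle'],'spot_point')
show('wrist',['spacer_tall'],'spot_point')
cv2.imwrite('pics/both.png',cv2.resize(np.hstack([a,b]),(800,300))[:,:,::-1])
```

```text
6.3333 [0.57296938 0.0676295  0.20124333] [ 1.38458363e-01  9.90368164e-01  1.20889670e-04 -4.09671980e-04] [ 0.44  0.34 -0.78  1.59  0.24  1.32  0.92] [ 0.71463806 -0.15878668 -2.96330042] 0.03984608268550993
wrist spot_point landing 0.57 [0.573 0.067 0.036]
scene spot_point landing 0.76 [0.575 0.066 0.036]
scene spot_point hinge 0.69 [0.659 0.042 0.093]
scene spot_point handle 0.81 [0.66  0.048 0.306]
scene spot_point handle 0.43 [0.526 0.441 0.004]
wrist spot_point spacer_tall 0.61 [ 0.562 -0.151 -0.003]
wrist spot_point spacer_tall 0.59 [0.579 0.062 0.189]
```

View pics/both.png

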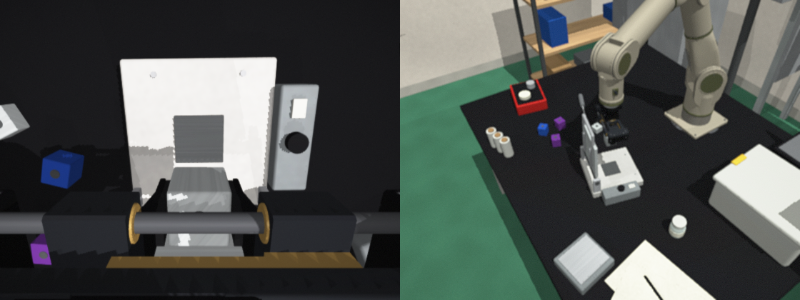

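The left half (wrist) shows the spacer held at (199,205), with the landing at (199,138) square to it and centred sideways. The right half shows the platen still open. I'll lower the spacer.

>>> {"method": "arm_command", "body": {
  "xyz": [
    [0.001,0,-0.02],
    [0.001,0,-0.045],
    [0.001,0,-0.07],
    [0.001,0,-0.095],
    [0.001,0,-0.115],
    [0.001,0,-0.13],
    [0.001,0,-0.14],
    [0.001,0,-0.146],
    [0.001,0,-0.15],
    [0.001,0,-0.152],
    [0.001,0,-0.152]
  ],
  "rot": [
    [0,0,0],
    [0,0,0],
    [0,0,0],
    [0,0,0],
    [0,0,0],
    [0,0,0],
    [0,0,0],
    [0,0,0],
    [0,0,0],
    [0,0,0],
    [0,0,0]
  ]
}}

```text
time: 7.7
ee_pos: [0.5747, 0.0666, 0.0499]
eef_rot: [0.139, 0.99, 0.0, 0.0]
ft_force: [-0.6, -0.1, -2.4]
width: 0.0401
grip_force: 20.0
```

>>> {"method": "arm_command", "body": {
  "xyz": [
    [0,0,-0.001],
    [0,0,-0.002],
    [0,0,-0.002]
  ],
  "rot": [
    [0,0,0],
    [0,0,0],
    [0,0,0]
  ]
}}

```text
time: 7.95
ee_pos: [0.5746, 0.0665, 0.0479]
eef_rot: [0.14, 0.99, 0.0, 0.0]
ft_force: [-0.4, -0.2, -2.9]
width: 0.0398
grip_force: 20.0
```

>>> {"method": "arm_command", "body": {
  "xyz": [
    [0,0,-0.001],
    [0,0,-0.002],
    [0,0,-0.002]
  ],
  "rot": [
    [0,0,0],
    [0,0,0],
    [0,0,0]
  ]
}}

```text
time: 8.2
ee_pos: [0.5747, 0.0665, 0.0468]
eef_rot: [0.139, 0.99, -0.0, 0.0]
ft_force: [-5.3, -1.5, 11.0]
width: 0.0398
grip_force: 20.0
```

Contact is made. I'll release and retreat upward.

>>> {"method": "arm_command", "body": {
  "xyz": [
    [0,0,0.001],
    [0,0,0.001],
    [0,0,0.001],
    [0,0,0.001],
    [0,0,0.001],
    [0,0,0.001]
  ],
  "rot": [
    [0,0,0],
    [0,0,0],
    [0,0,0],
    [0,0,0],
    [0,0,0],
    [0,0,0]
  ],
  "grip": 0.75
}}

```text
time: 8.7
ee_pos: [0.5743, 0.0665, 0.0465]
eef_rot: [0.139, 0.99, 0.0, -0.0]
ft_force: [-0.2, -0.0, -0.0]
width: 0.0639
grip_force: 0.0
```

>>> {"method": "arm_command", "body": {
  "xyz": [
    [0,0,0.02],
    [0,0,0.05],
    [-0.01,0,0.08],
    [-0.04,0.01,0.11],
    [-0.07,0.02,0.14],
    [-0.1,0.03,0.17],
    [-0.12,0.03,0.2],
    [-0.12,0.03,0.2],
    [-0.12,0.03,0.2]
  ],
  "rot": [
    [0,0,0],
    [0,0,0],
    [0,0,0],
    [0,0,0],
    [0,0,0],
    [0,0,0],
    [0,0,0],
    [0,0,0],
    [0,0,0]
  ]
}}

```text
time: 9.45
ee_pos: [0.4547, 0.0967, 0.2488]
eef_rot: [0.139, 0.99, -0.001, 0.003]
ft_force: [0.4, -1.5, -0.3]
width: 0.0655
grip_force: 0.0
```

Run:
```python
from h import *
s=r.read_state();print(s['time'],s['ee_pos'],s['eef_rot'],s['joint_positions'].round(2),s['ft_force'],s['width'])
a=save('scene','scene3')
for c in('scene','top'):
    im=save(c,c+'4')
    show(c,['hinge','handle','spacer_tall'],'spot_point')
    show(c,['handle'])
cv2.imwrite('pics/b2.png',np.vstack([cv2.resize(a[110:290,170:390],None,fx=2.5,fy=2.5)[:300],cv2.resize(im[100:300,180:400],(550,300))])[:,:,::-1])
```

```text
9.45 [0.45473656 0.09673824 0.24877893] [ 1.39350108e-01  9.90238913e-01 -8.34967838e-04  2.78302364e-03] [ 0.56 -0.   -0.85  1.79  0.    1.35  1.  ] [ 0.41718847 -1.47707604 -0.33456414] 0.06551921673194594
scene spot_point hinge 0.58 [0.66  0.04  0.092]
scene spot_point hinge 0.32 [0.662 0.046 0.092]
scene spot_point spacer_tall 0.66 [ 0.614 -0.329 -0.001]
scene spot_point spacer_tall 0.56 [0.579 0.068 0.033]
scene spot_point spacer_tall 0.56 [ 0.685 -0.227 -0.   ]
scene spot_point spacer_tall 0.56 [ 0.699 -0.336 -0.001]
scene look_for handle 0.81 [0.671 0.079 0.217]
top spot_point hinge 0.64 [0.66  0.045 0.089]
top spot_point handle 0.77 [0.659 0.047 0.305]
top spot_point spacer_tall 0.91 [ 0.615 -0.325 -0.002]
top spot_point spacer_tall 0.69 [ 0.686 -0.233  0.002]
top spot_point spacer_tall 0.59 [ 0.705 -0.34  -0.001]
top spot_point spacer_tall 0.57 [ 0.566 -0.149  0.004]
top look_for handle 0.84 [0.658 0.049 0.236]
```

View pics/b2.png

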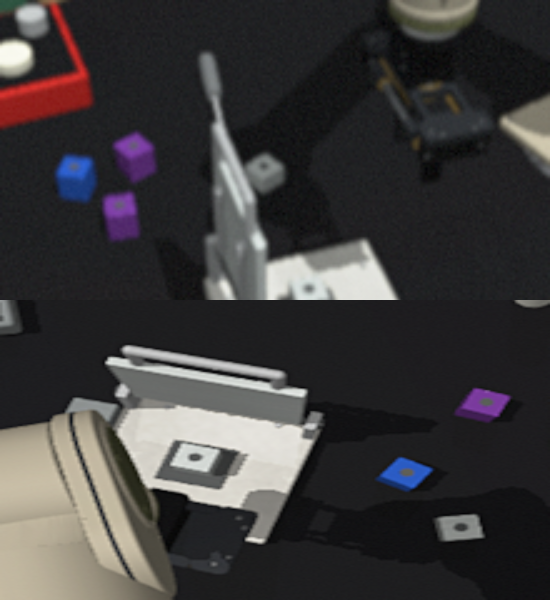

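The crops show the spacer standing on the landing (lower crop, (195,457)) with the platen still open. The handle bar runs from (130,352) to (283,380) in the lower crop. I'll move above the handle with the closing axis along the press's x.

>>> {"method": "arm_command", "body": {
  "xyz": [
    [0,0,0.03],
    [0,0,0.06],
    [0,0,0.09],
    [0,0,0.12],
    [0.01,0,0.145],
    [0.03,-0.01,0.145],
    [0.06,-0.015,0.145],
    [0.09,-0.02,0.145],
    [0.12,-0.03,0.145],
    [0.15,-0.04,0.145],
    [0.18,-0.045,0.145],
    [0.2,-0.05,0.145],
    [0.204,-0.05,0.145],
    [0.204,-0.05,0.145],
    [0.204,-0.05,0.145],
    [0.204,-0.05,0.145]
  ],
  "rot": [
    [0,0,-0.11],
    [0,0,-0.22],
    [0,0,-0.33],
    [0,0,-0.44],
    [0,0,-0.55],
    [0,0,-0.66],
    [0,0,-0.77],
    [0,0,-0.88],
    [0,0,-0.99],
    [0,0,-1.1],
    [0,0,-1.21],
    [0,0,-1.32],
    [0,0,-1.43],
    [0,0,-1.54],
    [0,0,-1.562],
    [0,0,-1.562]
  ],
  "grip": 0.5
}}

```text
time: 11.33
ee_pos: [0.6584, 0.0467, 0.3913]
eef_rot: [0.796, 0.606, -0.0, -0.0]
ft_force: [-0.0, 1.2, 0.9]
width: 0.0434
grip_force: 0.0
```

Run:
```python
from h import *
s=r.read_state();print(s['time'],s['ee_pos'],s['eef_rot'],s['joint_positions'].round(2),s['ft_force'],s['width'])
a=save('wrist','wrist5')
show('wrist',['hinge','handle'],'spot_point')
show('wrist',['handle'])
b=save('scene','scene5')
show('scene',['handle'],'spot_point')
cv2.imwrite('pics/b3.png',cv2.resize(np.hstack([a,b]),(800,300))[:,:,::-1])
```

```text
11.3333 [0.65842044 0.04668541 0.39131874] [ 7.95673893e-01  6.05725214e-01 -1.21020474e-04 -7.56733303e-05] [ 0.27  0.47 -0.69  1.    0.3   1.76 -0.57] [-0.02194623  1.23684074  0.89906011] 0.04342889458271462
wrist spot_point hinge 0.81 [0.658 0.042 0.084]
wrist spot_point handle 0.65 [0.661 0.043 0.302]
wrist look_for handle 0.95 [0.662 0.059 0.309]
scene spot_point handle 0.66 [0.662 0.048 0.307]
```

View pics/b3.png

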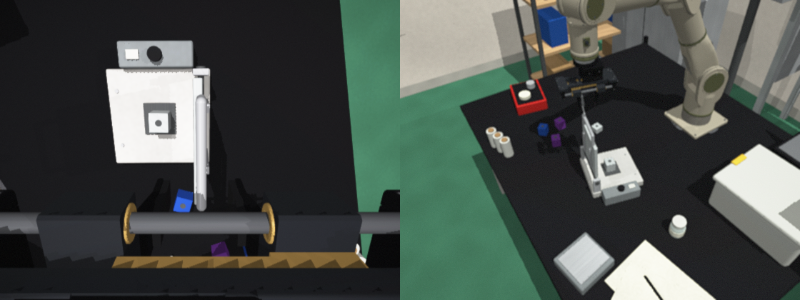

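The wrist half shows the bar along column ~201 (image centre 200), so it's centred and parallel to the fingers. The spacer sits in the middle of the landing at (159,122). I'll descend onto the bar and grip it.

>>> {"method": "arm_command", "body": {
  "xyz": [
    [0,0,-0.02],
    [0,0,-0.04],
    [0,0,-0.06],
    [0,0,-0.08],
    [0,0,-0.095],
    [0,0,-0.101],
    [0,0,-0.101],
    [0,0,-0.101]
  ],
  "rot": [
    [0,0,0],
    [0,0,0],
    [0,0,0],
    [0,0,0],
    [0,0,0],
    [0,0,0],
    [0,0,0],
    [0,0,0]
  ]
}}

```text
time: 12.3
ee_pos: [0.6585, 0.0465, 0.2914]
eef_rot: [0.796, 0.605, 0.0, 0.0]
ft_force: [0.4, -0.4, -0.2]
width: 0.0433
grip_force: 0.0
```

>>> {"method": "arm_command", "body": {
  "xyz": [
    [0,0,0],
    [0,0,0],
    [0,0,0],
    [0,0,0],
    [0,0,0],
    [0,0,0],
    [0,0,0]
  ],
  "rot": [
    [0,0,0],
    [0,0,0],
    [0,0,0],
    [0,0,0],
    [0,0,0],
    [0,0,0],
    [0,0,0]
  ],
  "grip": 0.05,
  "squeeze": 20
}}

```text
time: 12.88
ee_pos: [0.6585, 0.0466, 0.2908]
eef_rot: [0.796, 0.605, 0.0, 0.0]
ft_force: [0.3, 0.6, 0.8]
width: 0.0111
grip_force: 20.0
```

The grip on the bar is good (opening 11 mm). Next I'll compute the arc.

Run:
```python
import numpy as np
t0=1.556
d=lambda t:(0.215*np.cos(t),0.215*np.sin(t))
for seg in [(1.556,1.156),(1.156,.756),(.756,.356),(.356,.056)]:
    n=14 if seg[0]>.4 else 12
    a=d(seg[0]); L=[]
    for t in np.linspace(*seg,n+1)[1:]:
        b=d(t);h=b[0]-a[0];L.append([round(-.9636*h,4),round(.2672*h,4),round(b[1]-a[1],4)])
    print(seg,L)
```

```text
(1.556, 1.156) [[np.float64(-0.0059), np.float64(0.0016), np.float64(-0.0002)], [np.float64(-0.0118), np.float64(0.0033), np.float64(-0.0005)], [np.float64(-0.0177), np.float64(0.0049), np.float64(-0.0011)], [np.float64(-0.0236), np.float64(0.0065), np.float64(-0.0018)], [np.float64(-0.0295), np.float64(0.0082), np.float64(-0.0026)], [np.float64(-0.0353), np.float64(0.0098), np.float64(-0.0037)], [np.float64(-0.0411), np.float64(0.0114), np.float64(-0.0049)], [np.float64(-0.0469), np.float64(0.013), np.float64(-0.0063)], [np.float64(-0.0526), np.float64(0.0146), np.float64(-0.0079)], [np.float64(-0.0583), np.float64(0.0162), np.float64(-0.0096)], [np.float64(-0.0639), np.float64(0.0177), np.float64(-0.0115)], [np.float64(-0.0695), np.float64(0.0193), np.float64(-0.0136)], [np.float64(-0.075), np.float64(0.0208), np.float64(-0.0158)], [np.float64(-0.0804), np.float64(0.0223), np.float64(-0.0182)]]
(1.156, 0.756) [[np.float64(-0.0054), np.float64(0.0015), np.float64(-0.0026)], [np.float64(-0.0107), np.float64(0.003), np.float64(-0.0053)], [np.float64(-0.0159), np.float64(0.0044), np.fl
[... 1706 characters left out ...]
p.float64(-0.0034), np.float64(0.0009), np.float64(-0.0102)], [np.float64(-0.0049), np.float64(0.0013), np.float64(-0.0153)], [np.float64(-0.0062), np.float64(0.0017), np.float64(-0.0205)], [np.float64(-0.0075), np.float64(0.0021), np.float64(-0.0257)], [np.float64(-0.0086), np.float64(0.0024), np.float64(-0.031)], [np.float64(-0.0096), np.float64(0.0027), np.float64(-0.0362)], [np.float64(-0.0105), np.float64(0.0029), np.float64(-0.0415)], [np.float64(-0.0112), np.float64(0.0031), np.float64(-0.0468)], [np.float64(-0.0118), np.float64(0.0033), np.float64(-0.0522)], [np.float64(-0.0123), np.float64(0.0034), np.float64(-0.0575)], [np.float64(-0.0127), np.float64(0.0035), np.float64(-0.0629)]]
```

>>> {"method": "arm_command", "body": {
  "xyz": [
    [-0.006,0.0016,-0.0002],
    [-0.012,0.0033,-0.0005],
    [-0.018,0.005,-0.001],
    [-0.0235,0.0065,-0.0018],
    [-0.0295,0.008,-0.0026],
    [-0.0355,0.01,-0.0037],
    [-0.041,0.0115,-0.005],
    [-0.047,0.013,-0.0063],
    [-0.0525,0.0145,-0.008],
    [-0.0585,0.016,-0.0096],
    [-0.064,0.0177,-0.0115],
    [-0.0695,0.0193,-0.0135],
    [-0.075,0.021,-0.016],
    [-0.0805,0.0223,-0.018],
    [-0.0805,0.0223,-0.018]
  ],
  "rot": [
    [0,0,0],
    [0,0,0],
    [0,0,0],
    [0,0,0],
    [0,0,0],
    [0,0,0],
    [0,0,0],
    [0,0,0],
    [0,0,0],
    [0,0,0],
    [0,0,0],
    [0,0,0],
    [0,0,0],
    [0,0,0],
    [0,0,0]
  ]
}}

```text
time: 14.13
ee_pos: [0.5765, 0.0692, 0.2719]
eef_rot: [0.796, 0.605, -0.001, -0.0]
ft_force: [-0.4, 0.3, -1.8]
width: 0.0107
grip_force: 20.0
```

>>> {"method": "arm_command", "body": {
  "xyz": [
    [-0.0054,0.0015,-0.0026],
    [-0.0107,0.003,-0.0053],
    [-0.016,0.0044,-0.008],
    [-0.021,0.0058,-0.011],
    [-0.026,0.0072,-0.0143],
    [-0.031,0.0086,-0.0177],
    [-0.036,0.01,-0.021],
    [-0.041,0.0113,-0.025],
    [-0.0455,0.0126,-0.0285],
    [-0.05,0.014,-0.0325],
    [-0.0545,0.015,-0.0365],
    [-0.059,0.0163,-0.0405],
    [-0.063,0.0175,-0.045],
    [-0.067,0.0186,-0.0493],
    [-0.067,0.0186,-0.0493]
  ],
  "rot": [
    [0,0,0],
    [0,0,0],
    [0,0,0],
    [0,0,0],
    [0,0,0],
    [0,0,0],
    [0,0,0],
    [0,0,0],
    [0,0,0],
    [0,0,0],
    [0,0,0],
    [0,0,0],
    [0,0,0],
    [0,0,0],
    [0,0,0]
  ]
}}

```text
time: 15.38
ee_pos: [0.5097, 0.0877, 0.2222]
eef_rot: [0.796, 0.605, -0.001, -0.0]
ft_force: [-2.2, 0.7, -2.6]
width: 0.0115
grip_force: 20.0
```

>>> {"method": "arm_command", "body": {
  "xyz": [
    [-0.004,0.001,-0.0045],
    [-0.008,0.0022,-0.0092],
    [-0.0115,0.0032,-0.014],
    [-0.015,0.0042,-0.019],
    [-0.0185,0.0052,-0.0238],
    [-0.022,0.006,-0.0288],
    [-0.025,0.007,-0.034],
    [-0.028,0.0078,-0.0393],
    [-0.031,0.0086,-0.0446],
    [-0.034,0.0094,-0.05],
    [-0.0365,0.01,-0.0556],
    [-0.039,0.0108,-0.0612],
    [-0.041,0.0115,-0.0668],
    [-0.043,0.012,-0.0726],
    [-0.043,0.012,-0.0726]
  ],
  "rot": [
    [0,0,0],
    [0,0,0],
    [0,0,0],
    [0,0,0],
    [0,0,0],
    [0,0,0],
    [0,0,0],
    [0,0,0],
    [0,0,0],
    [0,0,0],
    [0,0,0],
    [0,0,0],
    [0,0,0],
    [0,0,0],
    [0,0,0]
  ]
}}

```text
time: 16.63
ee_pos: [0.467, 0.0997, 0.1494]
eef_rot: [0.796, 0.605, -0.0, -0.0]
ft_force: [-0.5, 0.4, -4.0]
width: 0.0113
grip_force: 20.0
```

Run:
```python
from h import *
s=r.read_state();print(s['time'],s['ee_pos'],s['joint_positions'].round(2),s['ft_force'],s['width'])
a=save('wrist','wrist6');b=save('scene','scene6')
show('scene',['handle','hinge','spacer_tall'],'spot_point')
show('wrist',['handle'],'spot_point')
cv2.imwrite('pics/b4.png',np.hstack([cv2.resize(a,(400,300)),cv2.resize(b[150:300,200:400],(400,300))])[:,:,::-1])
```

```text
16.6333 [0.46704679 0.09966195 0.14939771] [ 0.44  0.13 -0.79  1.9   0.1   1.15 -0.65] [-0.54889376  0.35913834 -3.95817664] 0.011266763644447125
scene spot_point handle 0.84 [0.465 0.097 0.164]
scene spot_point hinge 0.38 [0.574 0.066 0.034]
scene spot_point spacer_tall 0.75 [ 0.701 -0.336 -0.002]
scene spot_point spacer_tall 0.58 [ 0.686 -0.226  0.002]
scene spot_point spacer_tall 0.49 [ 0.615 -0.326 -0.001]
scene spot_point spacer_tall 0.48 [ 0.565 -0.152  0.002]
wrist spot_point handle 0.91 [0.468 0.094 0.165]
```

View pics/b4.png

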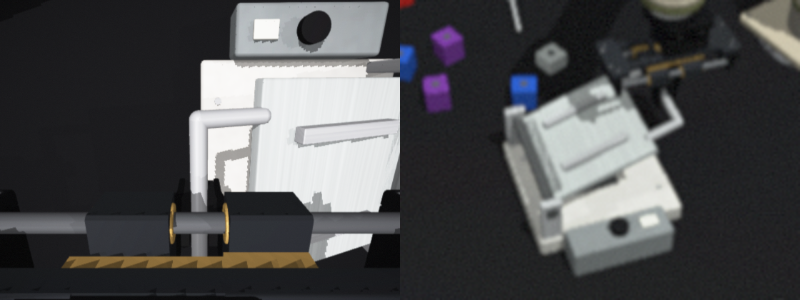

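The platen is about 0.36 rad open with its bar (column ~200) in the fingers, and the forces are low. I'll carry on slowly.

>>> {"method": "arm_command", "body": {
  "xyz": [
    [-0.001,0.0003,-0.0025],
    [-0.0017,0.0005,-0.005],
    [-0.0034,0.0009,-0.01],
    [-0.005,0.0013,-0.0153],
    [-0.006,0.0017,-0.0205],
    [-0.0075,0.002,-0.0257],
    [-0.0086,0.0024,-0.031],
    [-0.0096,0.0027,-0.036],
    [-0.0105,0.003,-0.0415],
    [-0.011,0.003,-0.047],
    [-0.012,0.0033,-0.052],
    [-0.0123,0.0034,-0.0575],
    [-0.0127,0.0035,-0.063],
    [-0.0127,0.0035,-0.063]
  ],
  "rot": [
    [0,0,0],
    [0,0,0],
    [0,0,0],
    [0,0,0],
    [0,0,0],
    [0,0,0],
    [0,0,0],
    [0,0,0],
    [0,0,0],
    [0,0,0],
    [0,0,0],
    [0,0,0],
    [0,0,0],
    [0,0,0]
  ]
}}

```text
time: 18.1
ee_pos: [0.4549, 0.103, 0.0867]
eef_rot: [0.796, 0.605, -0.0, -0.0]
ft_force: [-2.9, -0.3, -2.8]
width: 0.0111
grip_force: 20.0
```

>>> {"method": "arm_command", "body": {
  "xyz": [
    [-0.0001,0,-0.002],
    [-0.0001,0,-0.004],
    [-0.0001,0,-0.004]
  ],
  "rot": [
    [0,0,0],
    [0,0,0],
    [0,0,0]
  ]
}}

```text
time: 18.35
ee_pos: [0.4548, 0.103, 0.0834]
eef_rot: [0.796, 0.605, -0.0, -0.0]
ft_force: [-5.5, 1.3, -3.4]
width: 0.011
grip_force: 20.0
```

>>> {"method": "arm_command", "body": {
  "xyz": [
    [-0.0005,0,-0.002],
    [-0.0005,0,-0.004],
    [-0.0005,0,-0.004]
  ],
  "rot": [
    [0,0,0],
    [0,0,0],
    [0,0,0]
  ]
}}

```text
time: 18.6
ee_pos: [0.4547, 0.1031, 0.0795]
eef_rot: [0.796, 0.605, 0.0, -0.0]
ft_force: [-3.9, 1.1, -3.8]
width: 0.0112
grip_force: 20.0
```

>>> {"method": "arm_command", "body": {
  "xyz": [
    [-0.0003,0,-0.001],
    [-0.0005,0,-0.002],
    [-0.0005,0,-0.002]
  ],
  "rot": [
    [0,0,0],
    [0,0,0],
    [0,0,0]
  ]
}}

```text
time: 18.85
ee_pos: [0.4546, 0.103, 0.0778]
eef_rot: [0.796, 0.605, 0.001, 0.0]
ft_force: [-1.4, 1.7, -2.9]
width: 0.0113
grip_force: 20.0
```

>>> {"method": "arm_command", "body": {
  "xyz": [
    [0,0,-0.0007],
    [0,0,-0.0015],
    [0,0,-0.0015]
  ],
  "rot": [
    [0,0,0],
    [0,0,0],
    [0,0,0]
  ]
}}

```text
time: 19.1
ee_pos: [0.4546, 0.103, 0.0763]
eef_rot: [0.796, 0.605, 0.001, 0.0]
ft_force: [0.9, 1.1, -2.8]
width: 0.0108
grip_force: 20.0
```

>>> {"method": "arm_command", "body": {
  "xyz": [
    [0,0,-0.0005],
    [0,0,-0.001],
    [0,0,-0.001]
  ],
  "rot": [
    [0,0,0],
    [0,0,0],
    [0,0,0]
  ]
}}

```text
time: 19.35
ee_pos: [0.4546, 0.1031, 0.0753]
eef_rot: [0.796, 0.605, 0.001, 0.0]
ft_force: [2.2, 1.4, -1.9]
width: 0.0112
grip_force: 20.0
```

>>> {"method": "arm_command", "body": {
  "xyz": [
    [0,0,-0.0005],
    [0,0,-0.0005],
    [0,0,-0.0005]
  ],
  "rot": [
    [0,0,0],
    [0,0,0],
    [0,0,0]
  ]
}}

```text
time: 19.6
ee_pos: [0.4546, 0.1031, 0.0748]
eef_rot: [0.796, 0.605, 0.001, 0.0]
ft_force: [3.3, 2.6, -2.3]
width: 0.0115
grip_force: 20.0
```

>>> {"method": "arm_command", "body": {
  "xyz": [
    [0,0,-0.0005],
    [0,0,-0.0005],
    [0,0,-0.0005]
  ],
  "rot": [
    [0,0,0],
    [0,0,0],
    [0,0,0]
  ]
}}

```text
time: 19.85
ee_pos: [0.4545, 0.1031, 0.0744]
eef_rot: [0.796, 0.605, 0.0, 0.0]
ft_force: [4.7, 2.4, -1.0]
width: 0.011
grip_force: 20.0
```

>>> {"method": "arm_command", "body": {
  "xyz": [
    [0.0004,0,-0.0005],
    [0.0004,0,-0.001],
    [0.0004,0,-0.001]
  ],
  "rot": [
    [0,0,0],
    [0,0,0],
    [0,0,0]
  ]
}}

```text
time: 20.1
ee_pos: [0.4546, 0.1031, 0.0738]
eef_rot: [0.796, 0.605, -0.0, 0.0]
ft_force: [-2.6, 2.5, 9.4]
width: 0.0111
grip_force: 20.0
```

Contact is made at about 10 N on the handle. I'll hold it for a second.

>>> {"method": "arm_command", "body": {
  "xyz": [
    [0,0,-0.0001],
    [0,0,-0.0001],
    [0,0,-0.0001],
    [0,0,-0.0001],
    [0,0,-0.0001],
    [0,0,-0.0001]
  ],
  "rot": [
    [0,0,0],
    [0,0,0],
    [0,0,0],
    [0,0,0],
    [0,0,0],
    [0,0,0]
  ]
}}

```text
time: 20.6
ee_pos: [0.4545, 0.1031, 0.0738]
eef_rot: [0.796, 0.605, -0.0, 0.0]
ft_force: [-1.8, 2.2, 9.9]
width: 0.0115
grip_force: 20.0
```

>>> {"method": "arm_command", "body": {
  "xyz": [
    [0,0,0],
    [0,0,0],
    [0,0,0],
    [0,0,0],
    [0,0,0],
    [0,0,0],
    [0,0,0]
  ],
  "rot": [
    [0,0,0],
    [0,0,0],
    [0,0,0],
    [0,0,0],
    [0,0,0],
    [0,0,0],
    [0,0,0]
  ]
}}

```text
time: 21.18
ee_pos: [0.4546, 0.103, 0.0738]
eef_rot: [0.796, 0.605, -0.0, 0.0]
ft_force: [-2.6, 1.7, 9.9]
width: 0.0113
grip_force: 20.0
```

>>> {"method": "arm_command", "body": {
  "xyz": [
    [0,0,0.0005],
    [0,0,0.001],
    [0,0,0.001],
    [0,0,0.001],
    [0,0,0.001],
    [0,0,0.001]
  ],
  "rot": [
    [0,0,0],
    [0,0,0],
    [0,0,0],
    [0,0,0],
    [0,0,0],
    [0,0,0]
  ],
  "grip": 0.38
}}

```text
time: 21.68
ee_pos: [0.4542, 0.1028, 0.0739]
eef_rot: [0.796, 0.605, -0.0, -0.0]
ft_force: [0.6, -0.3, -0.1]
width: 0.0319
grip_force: 0.0
```

>>> {"method": "arm_command", "body": {
  "xyz": [
    [0,0,0.005],
    [0,0,0.015],
    [0,0,0.03],
    [0,0,0.05],
    [0,0,0.08],
    [0,0,0.11],
    [0,0,0.14],
    [0,0,0.17],
    [0,0,0.17],
    [0,0,0.17]
  ],
  "rot": [
    [0,0,0],
    [0,0,0],
    [0,0,0],
    [0,0,0],
    [0,0,0],
    [0,0,0],
    [0,0,0],
    [0,0,0],
    [0,0,0],
    [0,0,0]
  ]
}}

```text
time: 22.52
ee_pos: [0.4553, 0.1033, 0.2463]
eef_rot: [0.796, 0.605, 0.002, 0.001]
ft_force: [-0.1, -0.3, -1.3]
width: 0.033
grip_force: 0.0
```

Run:
```python
from h import *
s=r.read_state();print(s['time'],s['ee_pos'],s['ft_force'],s['width'])
b=save('scene','scene7');a=save('wrist','wrist7')
show('scene',['handle','spacer_short'],'spot_point');show('scene',['jar'],'spot_point')
show('wrist',['handle'],'spot_point')
cv2.imwrite('pics/b5.png',np.hstack([cv2.resize(a,(400,300)),cv2.resize(b[150:300,200:400],(400,300))])[:,:,::-1])
```

```text
22.5167 [0.45531205 0.10333805 0.24630429] [-0.12457262 -0.31745844 -1.28381203] 0.03296969428066465
scene spot_point handle 0.95 [0.457 0.099 0.091]
scene spot_point handle 0.23 [0.575 0.067 0.034]
scene spot_point spacer_short 0.68 [ 0.478 -0.207  0.001]
scene spot_point spacer_short 0.67 [0.57  0.067 0.   ]
scene spot_point jar 0.89 [ 0.529  0.44  -0.002]
wrist spot_point handle 0.76 [0.453 0.099 0.09 ]
```

View pics/b5.png

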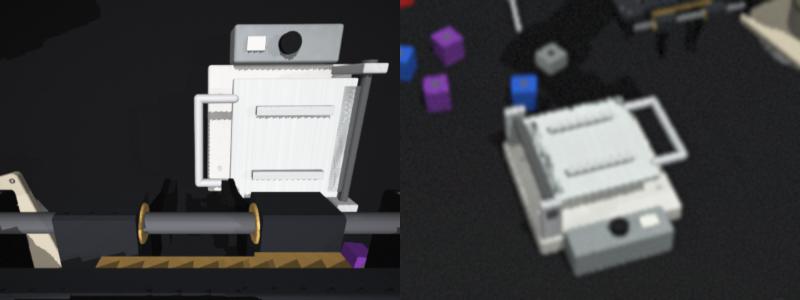

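The platen lies level with its handle at z ≈ 0.09, and the gripper is clear of it.

```bash
python3 -c "
from bench import r
print(r.close_job())"
```

```text
the job is handed in; nothing more can be done
None
```

The tall spacer stands centred on the landing, the platen was lowered gently onto it and pressed at about 10 N for one second, then released; the job is handed in, but no verdict was returned.

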